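# Switch on the light box under the pink dish

### The arm

A 7-joint arm with a two-finger parallel gripper is mounted at the origin on a cart in front of the work surface, level with it; the furniture and walls round the work are solid. World frame = base frame: x ahead of the robot, y to its left, z up, the work surface at z = 0. Lengths are in m, angles in rad, forces in N, time in s.
With the tool pointing down it reaches from about 0.35 to 0.9 m from the base axis. Payload 8.1 kg.
Tool frame: the origin (TCP) lies at the centre of the arm's flange, where the gripper is bolted on; the fingertips stand 178 mm ahead of it and the grasp point (between the pads) lies 159 mm ahead of it; z points along the fingers, y is the line along which they close (so a half turn about z gives the same grasp; the last joint's range is limited). The gripper opens to 92 mm and grips with 3 to 60 N. Pads are 19 mm wide; open, the fingers measure 130 mm over their backs; the gripper's body (75 mm by 190 mm) begins 47 mm behind the grasp point.
Start: joints at [-1.227, 0.434, 0.025, 1.573, -0.012, 1.134, -0.075], TCP at [0.27, 0.564, 0.405] pointing down, gripper open.
Joint ranges: [-2.62, 2.62], [-0.44, 2.09], [-1.27, 1.32], [0.08, 2.57], [-1.32, 4.46], [0.12, 2], [-2.74, 2.74]. Speed limits (rad/s): [2.22, 2.22, 3.01, 3.01, 3.14, 3.14, 3.14].

### API

Orientations are given as a rotation vector (axis times angle).
In Python, from cell import arm gives the robot as it stands. The module is installed in compiled form; this text tells all that it offers.
- The arm moves only by the shell command python3 -m inch 'ROWS' [FORCE]. ROWS is text: rows parted by semicolons, each of 5 numbers parted by spaces: the shift along the tool's x, y, z in m, then the turn about the tool's z in rad, then the finger opening in m, from 0 to 0.0918. In form: x y z roll fingers; .... A call has 1 to 5 rows; each row is the pose to reach, as a shift and turn from the pose commanded when the call began, along the tool's axes at that moment; what a row does not reach only later rows make up. A row lasts 1/10 s, in which the tool goes at most 50 mm and 8.59 degrees, less where a joint would pass 70% of its speed; a pose out of reach is approached as far as the arm can. A call with a gripper value outside its range is refused whole. The fingers move at their own pace and stop on an object; FORCE is the grip in N (left out, the last holds). Time passes only in rows, so rows that repeat a pose let the fingers close. It gives the time, the measured TCP pose, the force, the opening and the grip force at its end, in the units of the state.
- arm.observe(): the state, without advancing time (a new reading comes with each control period).
- arm.get_image(name): name is "scene" or "top" or "wrist"; returns the picture (480x640x3 uint8, red, green, blue); there is no depth.
- arm.get_calibration(name): a dict with "intrinsics" (3x3 intrinsics, pixels), "distortion" ([k1, k2, p1, p2, k3] as OpenCV has them; the pictures are not rectified), "pose" (4x4, takes a point from camera to world coordinates). Camera axes: x right, y up, looking along -z (the intrinsics and any distortion apply to the point x, -y, -z); pixel columns grow to the right and rows downward; lengths in m; the calibration is good to about 2 mm. A picture is of the moment at which its call begins: read the wrist's pose just before it. get_calibration takes no time and is no camera call; for the wrist camera it gives the pose at the moment of the call.
- arm.sign_off(): hands the job in; it is judged then, once.
Trained networks look in the newest picture that a camera, given by its name, has taken for a name from the list of things; names that differ only in an ending like _2 or _b are one class to them, and where a whole thing is asked for, a point or a joint stands for the part that bears it (a point fixed in the world has none). Each returns a list of dicts, best first, with "conf" (0 to 1); they miss things now and then, are a little off and sometimes report something else, mostly with a low value. They report only what shows in the picture. A call takes as long as a camera call.
- arm.look_for(camera, query): "point" ([row, column] in pixels, amid what is visible of it).
- arm.silhouettes(camera, query): "region" (480x640 bool, what is visible of it) and "point" ([row, column] in pixels, amid what is visible of it).
- arm.place_of(camera, query): "point" ([row, column] in pixels: a listed point, or the origin of a listed thing).
The state is a dict: "clock": time; "joints": joint angles; "dq": joint speeds; "joint_efforts": joint torques, N m; "position": TCP position; "ee_rot": TCP orientation; "force": force on the tool from outside, world axes, zero at the start; "ft_torque": the same for the moment, N m; "width": opening from 0.0 (shut) to 1.0 (fully open); "gripper_force": force on a finger pad.
Only numpy, scipy, OpenCV 4.12 (cv2) and the standard library are available. Lean on these libraries where they do the work, as an engineer would, in place of code of your own. Each camera call takes 0.05 s, during which the arm holds its last target. There are 200 camera calls.

### The job

One of the two light boxes has the petri dish with pink agar standing on it: switch that box on by pushing its slide switch all the way over to the green dot, past its detent. Leave the other box (with the cream-coloured dish) switched off, and do not shift the pink dish.

Things in the scene. Friction and masses are not known exactly. Their poses are not given: they have to be found in the camera images.
- ridge_a (a point): Top centre of the switch ridge on the box under the pink dish; moves with the slide. Ridge 20 mm wide (point x), 8 thick (point y), 6 high, on a pale 25 x 25 mm plate flush with the box's deck, 32 mm above the worktop (point at 38). Its +y points the way to push for on, to a green dot on the deck; a black dot marks off. z up. Nothing else stands within 30 mm; the dish is about 65 mm off, along +x.
- switch_a (a joint): Slide switch of the box with the pink dish (charcoal case, 200 along point x, 130 along y, 32 high, fixed to the worktop, round white window; switch near the middle of one short end), in m: 0 off (its start), 0.012 fully on. Over-centre: a sideways push of about 4 N starts it; past 0.007 it snaps to the on end and stays.
- switch_b (a joint): The same slide switch on the other, identical light box, which carries the cream-coloured dish: 0 = off (as it starts), 0.012 = on. To be left off.
- dish_a: Closed petri dish with pink agar, 93 mm in diameter, 17 mm high, standing loose on the round window of its light box, about 115 mm from the switch ridge; origin at the centre of its underside, about 33 mm above the worktop.

How it is judged:
At the end, for the whole second after the job is handed in: The switch of the box under the pink dish is at its on end (within 1.5 mm), the other box's switch is still at its off end (within 1.5 mm), and the pink dish is within 15 mm of where it stood (value of joint switch_a above 0.0105 m and value of joint switch_b below 0.0015 m and distance of dish_a from where it was at the start of the episode below 0.015 m); the robot touches nothing.
It fails at once if the other box is switched on, even briefly (value of joint switch_b above 0.006 m).
It fails at once if the pink dish is shifted by more than 20 mm (distance of dish_a from where it was at the start of the episode above 0.02 m).
It also fails if it takes over 29 s, if anything falls off the work surface, if the arm or the gripper's body presses on something with over 40 N, if the wrist force passes 120 N, or if a joint passes its speed limit or range.

## Working session

There is one attempt and no reset: what is moved stays moved. The work goes in short steps, Python scripts to look and compute and a shell command to move; the robot and the scene stay as the last step left them, time stands still between calls to the robot, and variables do not carry over. Pictures are saved under pics/ and viewed, at most 10 in all, crops included, and the job is handed in when it is done.

```bash
mkdir -p pics
cat > h.py <<'E'
import numpy as np, cv2
from cell import arm
from scipy.spatial.transform import Rotation as R
def ray(cam,pt,z,c=None):
    c=c or arm.get_calibration(cam)
    K=np.array(c["intrinsics"]);T=np.array(c["pose"])
    u=cv2.undistortPoints(np.array([[[pt[1],pt[0]]]],float),K,np.array(c["distortion"]))[0,0]
    d=T[:3,:3]@np.array([u[0],-u[1],-1.]);o=T[:3,3]
    return o+d*(z-o[2])/d[2]
def save(cam,name):
    im=arm.get_image(cam);cv2.imwrite(f"pics/{name}.png",im[:,:,::-1]);return im
E
python3 - <<'E'
from h import *
s=arm.observe();print(s["position"],s["ee_rot"],s["clock"])
for cam in("top","scene"):
    save(cam,cam+"1")
    print(arm.get_calibration(cam)["pose"])
    for q,z in(("ridge_a",.038),("dish_a",.033)):
        for d in arm.place_of(cam,q):print(cam,q,d["conf"],d["point"],ray(cam,d["point"],z))
E
```

```text
[0.26995774 0.56343676 0.40393891] [-6.95999977e-01 -3.06329702e+00  2.42345382e-03] 0.0
[[ 0.20017117  0.95678392 -0.21094083  0.3566625 ]
 [-0.97974725  0.19661219 -0.03793372 -0.03327428]
 [ 0.00517917  0.21426194  0.97676251  0.89374471]
 [ 0.          0.          0.          1.        ]]
top dish_a 0.66 [182.5, 213.9] [0.61569439 0.23901812 0.033     ]
[[ 0.89524145  0.25551964 -0.36503762  0.20896507]
 [-0.44550727  0.52823163 -0.72283789 -0.64397875]
 [ 0.00812514  0.80974135  0.58673071  0.59573175]
 [ 0.          0.          0.          1.        ]]
scene ridge_a 0.44 [196.5, 306.6] [0.60659726 0.21983074 0.038     ]
scene ridge_a 0.38 [206.4, 262.2] [0.50336579 0.22319202 0.038     ]
scene dish_a 0.72 [193.9, 304.4] [0.61057322 0.24013716 0.033     ]
```

View pics/top1.png

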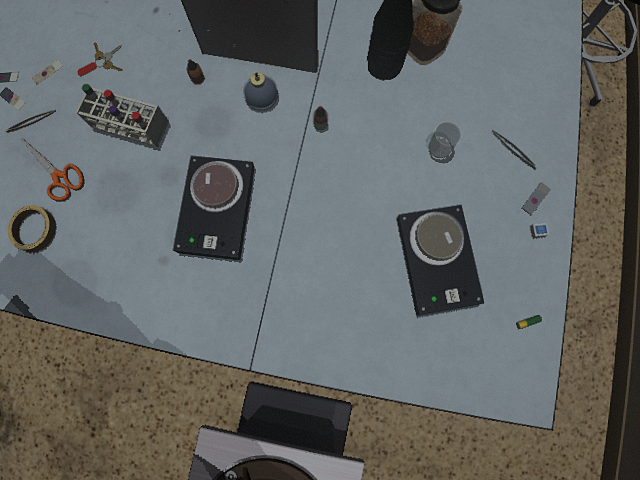

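View pics/scene1.png

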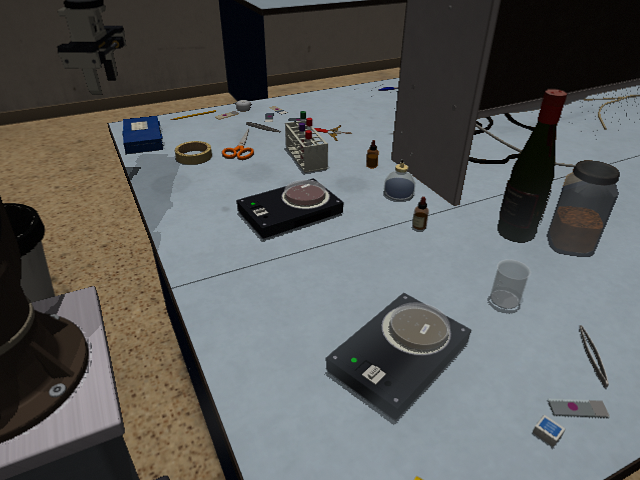

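The pink dish is on the left box: dish at about (row 185, col 216), switch at (242, 210), and green dot at (240, 192) in the top view. The cream box is on the right. I'll zoom in on the switch.

Run:
```python
from h import *
im=cv2.imread("pics/top1.png")[145:270,165:265]
cv2.imwrite("pics/c1.png",cv2.resize(im,None,fx=4.8,fy=4.8,interpolation=cv2.INTER_CUBIC))
for n,p,z in(("dish",(182.5,213.9),.033),("sw",(242,210),.035),("green",(240,192),.032),("TL",(157,192),.032),("TR",(161,254),.032),("BR",(261,241),.032),("BL",(252,175),.032)):print(n,ray("top",p,z).round(4))
s=arm.observe();print(R.from_rotvec(s["ee_rot"]).as_matrix().round(3))
```

```text
dish [0.6157 0.239  0.033 ]
sw [0.4954 0.2149 0.035 ]
green [0.4925 0.2517 0.032 ]
TL [0.6606 0.2982 0.032 ]
TR [0.6768 0.1707 0.032 ]
BR [0.4717 0.1472 0.032 ]
BL [0.4626 0.2786 0.032 ]
[[-0.902  0.432 -0.   ]
 [ 0.432  0.902 -0.001]
 [-0.    -0.001 -1.   ]]
```

View pics/c1.png

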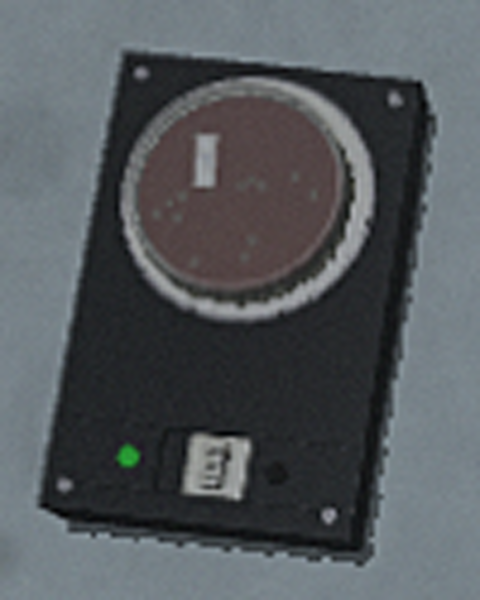

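Box +y is about (-0.106, 0.994). I'll straddle the ridge with the tool y axis along it. First move to a hover above the switch.

```bash
python3 -m inch '-0.035 -0.022 0 -0.11 0.04; -0.075 -0.045 0 -0.24 0.04; -0.11 -0.068 0 -0.37 0.04; -0.15 -0.09 0 -0.5 0.04; -0.19 -0.115 0.02 -0.553 0.04'
python3 - <<'E'
from h import *
s=arm.observe();M=R.from_rotvec(s["ee_rot"]).as_matrix();print(s["clock"],M.round(3).tolist(),M.T@(np.array([.4954,.2149,.32])-s["position"]))
E
```

```text
clock: 0.8
position: [0.3925, 0.378, 0.3873]
ee_rot: [-0.175, 3.133, 0.006]
force: [0.5, 1.0, 0.7]
width: 0.617
gripper_force: 0.0
0.8 [[-0.994, -0.111, 0.003], [-0.111, 0.994, 0.004], [-0.004, 0.003, -1.0]] [-0.08389147 -0.17371739  0.0669831 ]
```

```bash
python3 -m inch '-0.02 -0.04 0.01 0 0.04; -0.04 -0.08 0.03 0 0.04; -0.06 -0.12 0.05 0 0.04; -0.084 -0.16 0.067 0 0.04; -0.084 -0.174 0.067 0 0.04'
python3 - <<'E'
from h import *
s=arm.observe();M=R.from_rotvec(s["ee_rot"]).as_matrix();print(s["clock"],s["width"])
c=arm.get_calibration("wrist");save("wrist","w1")
for q,z in(("ridge_a",.038),("dish_a",.033)):
    for d in arm.place_of("wrist",q):
        p=ray("wrist",d["point"],z,c);print(q,d["conf"],d["point"],p,M.T@(p-s["position"]))
E
```

```text
clock: 1.3
position: [0.4955, 0.2094, 0.3162]
ee_rot: [0.156, -3.137, 0.006]
force: [0.3, -1.2, 0.8]
width: 0.439
gripper_force: 0.0
1.3 0.4392670997114418
ridge_a 0.72 [243.2, 332.4] [0.49529389 0.2194243  0.038     ] [-0.0011714   0.01093037  0.27819256]
dish_a 0.93 [375.7, 339.7] [0.60907413 0.23815187 0.033     ] [-0.11625519  0.0182912   0.28300977]
```

View pics/w1.png

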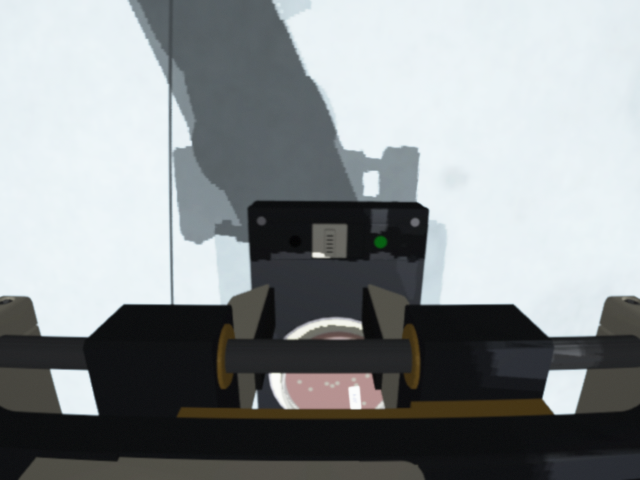

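The wrist view shows the ridge at (243, 332), the green dot to its right at (242, 380), and the pink dish behind the fingers. I'll correct about +5 mm in y and go lower.

```bash
python3 -m inch '-0.001 0.004 0.03 0 0.04; -0.001 0.004 0.06 0 0.04; -0.001 0.004 0.08 0 0.04; -0.001 0.004 0.08 0 0.04; -0.001 0.004 0.08 0 0.04'
python3 - <<'E'
from h import *
s=arm.observe();M=R.from_rotvec(s["ee_rot"]).as_matrix();print(M.round(3).tolist(),s["position"])
c=arm.get_calibration("wrist");save("wrist","w2")
for q,z in(("ridge_a",.038),):
    for d in arm.place_of("wrist",q):
        p=ray("wrist",d["point"],z,c);print(q,d["conf"],d["point"],p,M.T@(p-s["position"]))
E
```

```text
clock: 1.95
position: [0.4932, 0.2205, 0.2389]
ee_rot: [-0.17, 3.137, 0.001]
force: [0.2, 0.9, -0.2]
width: 0.432
gripper_force: 0.0
[[-0.994, -0.108, 0.0], [-0.108, 0.994, 0.001], [-0.0, 0.001, -1.0]] [0.49323715 0.22047856 0.23893789]
ridge_a 0.76 [292.8, 311.2] [0.49745741 0.21825781 0.038     ] [-0.00392184 -0.00285029  0.20093599]
```

View pics/w2.png

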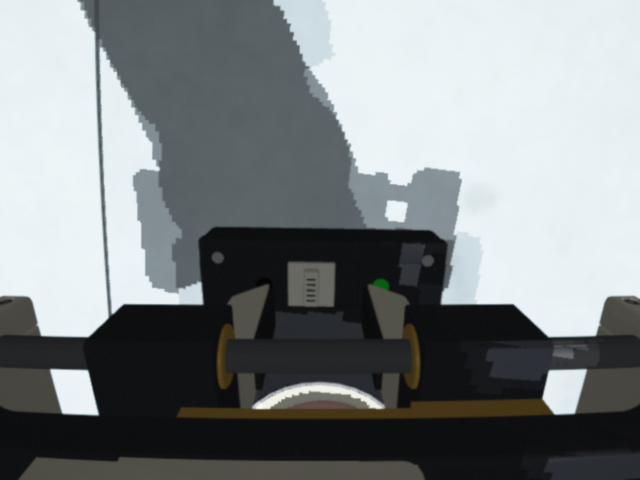

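The ridge at (290, 311) is centred between the fingertips. I'll descend with the tips just above the deck.

```bash
python3 -m inch '-0.003 -0.002 0.01 0 0.04; -0.003 -0.002 0.018 0 0.04; -0.003 -0.002 0.023 0 0.04; -0.003 -0.002 0.026 0 0.04; -0.003 -0.002 0.026 0 0.04'
python3 - <<'E'
from h import *
s=arm.observe();M=R.from_rotvec(s["ee_rot"]).as_matrix();print(s["position"])
c=arm.get_calibration("wrist");save("wrist","w3")
for q,z in(("ridge_a",.038),):
    for d in arm.place_of("wrist",q):
        p=ray("wrist",d["point"],z,c);print(q,d["conf"],d["point"],p,M.T@(p-s["position"]))
E
```

```text
clock: 2.55
position: [0.4966, 0.2169, 0.2116]
ee_rot: [0.166, -3.136, 0.001]
force: [0.2, -0.1, -0.3]
width: 0.438
gripper_force: 0.0
[0.49663268 0.21694962 0.21162202]
ridge_a 0.57 [309.2, 322.8] [0.4954704  0.21965861 0.038     ] [0.00069185 0.00288051 0.17362177]
```

View pics/w3.png

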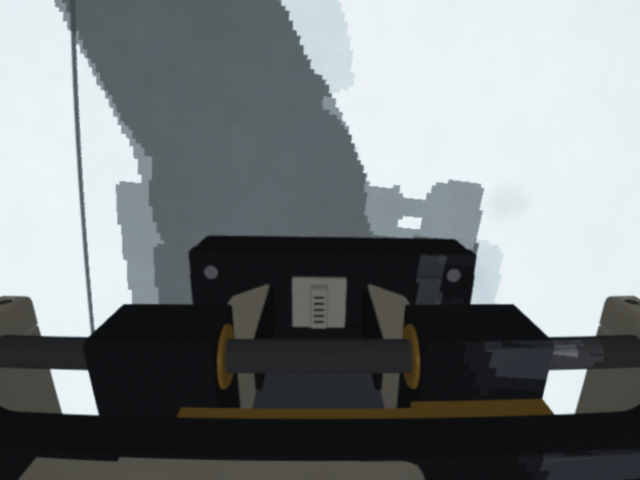

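The ridge is at (309, 320), between the pads, with no contact. Now push toward +y.

```bash
python3 -m inch '0 0.01 0 0 0.04; 0 0.017 0 0 0.04; 0 0.021 0 0 0.04; 0 0.025 0 0 0.04; 0 0.025 0 0 0.04'; python3 -m inch '0 0.002 0 0 0.04; 0 0.004 0 0 0.04; 0 0.004 0 0 0.04'
python3 - <<'E'
from h import *
s=arm.observe();M=R.from_rotvec(s["ee_rot"]).as_matrix();print(s["position"],s["force"])
c=arm.get_calibration("wrist");save("wrist","w4")
for q,z in(("ridge_a",.038),):
    for d in arm.place_of("wrist",q):
        p=ray("wrist",d["point"],z,c);print(q,d["conf"],d["point"],p,M.T@(p-s["position"]))
E
```

```text
clock: 3.15
position: [0.4939, 0.2431, 0.2123]
ee_rot: [-0.169, 3.137, 0.001]
force: [0.3, 0.2, 0.3]
width: 0.432
gripper_force: 0.0
clock: 3.45
position: [0.4939, 0.2453, 0.2121]
ee_rot: [0.165, -3.137, 0.002]
force: [0.0, -2.9, 1.7]
width: 0.435
gripper_force: 1.6
[0.49386104 0.24526058 0.21212987] [ 0.02182    -2.87185786  1.70550306]
ridge_a 0.66 [310.9, 283.5] [0.49576167 0.23043692 0.038     ] [-0.0003981  -0.01476378  0.17414487]
```

View pics/w4.png

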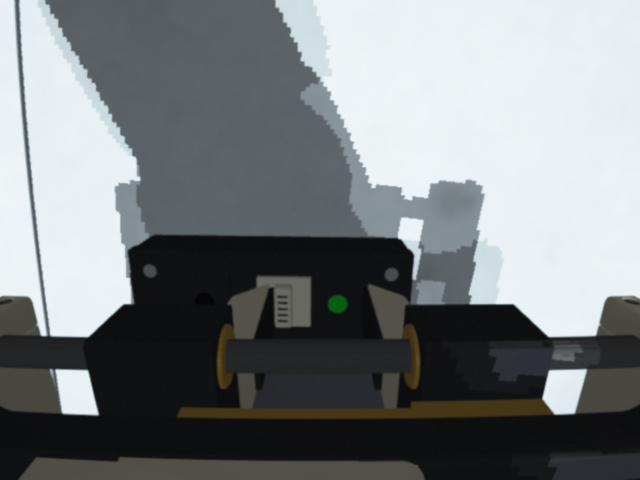

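The plate centre at (303, 284) is now about 25 mm from the green dot and 37 mm from the black one, so it has travelled about 12 mm. I'll push a touch more to confirm the end stop, then back off and check.

```bash
python3 -m inch '0 0.001 0 0 0.04; 0 0.003 0 0 0.04; 0 0.003 0 0 0.04'; python3 -m inch '0 -0.008 0 0 0.04; 0 -0.018 0 0 0.04; 0 -0.018 -0.03 0 0.04; 0 -0.018 -0.07 0 0.04; 0 -0.018 -0.1 0 0.04'
python3 - <<'E'
from h import *
c=arm.get_calibration("wrist");save("wrist","w5")
for q,z in(("ridge_a",.038),("dish_a",.033)):
    for d in arm.place_of("wrist",q):
        print(q,d["conf"],d["point"],ray("wrist",d["point"],z,c))
E
```

```text
clock: 3.85
position: [0.4939, 0.2461, 0.212]
ee_rot: [0.162, -3.136, 0.006]
force: [1.0, -11.1, 4.6]
width: 0.435
gripper_force: 5.9
clock: 4.35
position: [0.4955, 0.2309, 0.3142]
ee_rot: [-0.167, 3.136, 0.002]
force: [0.6, 0.7, -0.7]
width: 0.435
gripper_force: 0.0
ridge_a 0.69 [242.6, 316.2] [0.49587289 0.23072515 0.038     ]
dish_a 0.57 [378.1, 308.5] [0.61308022 0.23656261 0.033     ]
```

View pics/w5.png

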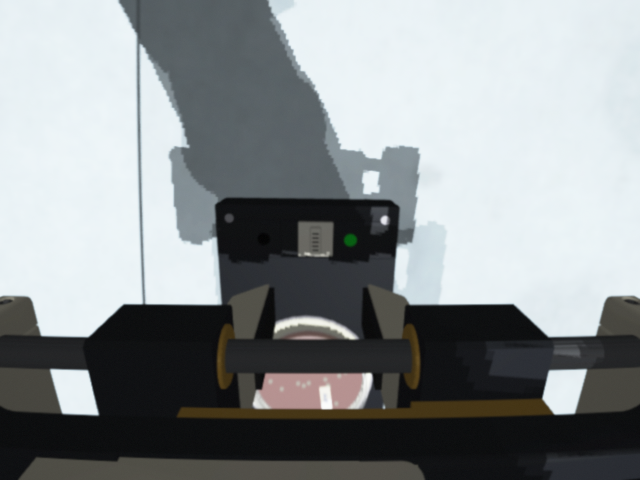

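The plate stayed at (239, 316), 52 px from the black dot (35 px before the push). The 11 N reading at the stop confirms the end of travel. The dish has not moved and the robot is clear.

```bash
python3 -c "
from cell import arm
print(arm.sign_off())"
```

```text
the job is handed in; nothing more can be done
None
```

I switched on the light box under the pink dish: its slide moved about 12 mm to the on stop and stayed there, the pink dish stayed in place within measurement error, the robot never went near the other box, and the job is handed in (sign-off returned no verdict).

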